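# Clamp a solenoid valve in the test block

### The job

Lift the solenoid valve out of its case and stand it on the bench, let go, and take it afresh by its coil, because the yoke of the test block leaves no room for fingers on the valve's body. Slide the body under the yoke until the end cap is home against the back stop, let go so that the valve sits flat, then turn the clamp knob clockwise until it clicks over its detent and holds the valve down. Leave the other things on the bench alone.

Things in the scene. Friction and masses are not known exactly. Their poses are not given: they have to be found in the camera images.
- valve: loose solenoid valve, about 0.5 kg, 172 mm long, lying lengthwise (x). Origin: centre of the underside of its aluminium body, z up. Body 70 long (x -35 to 35), 46 wide, 46 high. At +x a round end cap, 32 diameter, to x = 53; its axis and the coil's are 23 above the underside. Centre of mass about x = -24: it stands stably on the body's underside
- coil_grip (a point): on the valve at x = -85, y = 0, z = 23 mm, axes as the valve's: where to grip the coil so that the gripper stays clear of the knob. The coil is the dark square part at the valve's -x end: x -99 to -37, 40 wide, z 3 to 43. Behind it a round nut and receptacle, 28 and 22 diameter, reach to x = -119
- case: fixed open transport case, 204 (x) x 134 x 56 mm high, with a hard moulded insert. Origin: centre of its underside. The valve lies in a fitted pocket (2 mm play), origin at the point wells, x axes alike. Its coil and cap are sunk in the insert with no finger room; the body's top stands 2 mm above it. Lift the valve straight up by over 45 mm to clear the case
- wells (a point): on the pocket floor below the middle of the valve's body, at case x = 33, y = 0, z = 12 mm, axes as the case's. Two finger wells lie either side of the body here: x -21 to 21 mm from this point, reaching 56 mm out to each side (y), as deep as this floor
- mat: fixed dark rubber mat between case and test block, 260 (x) x 200 (y) mm, 3 mm thick, free of things. Origin: centre of its underside
- block: fixed test block that receives the valve along its +x, end cap first; the mouth faces -x. Origin: centre of its underside, below the knob's axis. Base 100 wide, x -45 to 75, 30 high, with a sloped lip out to x = -56, y within 26. The coil overhangs free in front of the base. A gauge, top 55 high, stands at x 66, y 38, 34 diameter
- nest (a point): on the top of the block's base, at block x 0, y 0, z 30 mm, axes as the block's: the valve's origin comes here, x axes alike, when it is home and flat. Legs either side (x -24 to 24) stand 49 mm apart, 53 high; plates before them flare to 66 apart at x = -42, 36 high above this point
- yoke (a point): centre of the top of the yoke that joins the legs, 100 mm above the block's underside, axes as the block's. Yoke x -22 to 22, 81 wide, underside 17 mm below this point, so 7 mm above a seated valve's body; the open clamp foot hangs 2 mm below the yoke. The detent's spring strut lies on top between knob and y = 40, 12 mm high
- stop (a point): middle of the back stop's face at block x = 53, z = 53 mm; the tip of the valve's end cap meets this face when home. The stop is 44 wide, 10 thick, top 66 mm above the block's underside
- knob_grip (a point): on the clamp knob's axis, 142 mm above the block's underside: TCP point for gripping it from above. Its x axis runs along the knob's bar handle and turns with it. Bar 56 long, 14 thick, 26 high, top 4 mm above this point; beside the bar it is free for 25 mm below this point, except a stem of 16 diameter
- clamp_knob (a joint): clamp knob angle, rad: 0 open, where it starts (bar 0.7 rad counterclockwise of block x, from above), growing clockwise from above to a stop at 1.45. A sprung over-centre detent resists with up to about 0.2 N m, crest at 0.8: released before it, the knob springs back to 0; past it, it clicks on by itself to the stop and stays. Turning lowers the clamp foot by 4.64 mm per rad
- foot: round steel clamp foot, 22 diameter, under the yoke on the knob's axis; moves only up and down. Open, its underside is 81 mm above the block's underside, 5 mm clear of a seated valve; closed, its spring presses on the valve's top with about 10 N. Origin: 5 mm above its underside
- pilot: bystander: loose upright aluminium pilot valve, 52 x 52 x 90 mm, beyond the mat. Origin: centre of its underside
- jar: bystander: loose closed jar, 60 diameter, 65 high, at the left edge of the work. Origin: centre of its underside
- driver: bystander: loose screwdriver lying at the right edge of the work, 200 mm long, along its x. Origin: below its middle
Things that resemble listed ones, but are neither listed nor needed, are in the scene too. What is shaped like the valve but blue or purple is not meant.

How it is judged:
On the way, in this order (a step that is already met when the one before it is completed fails the run):
1. the valve stands upright on the bench or mat, out of its case, and is let go (height (world z) of valve below 0.007 m and angle between valve's own z axis and vertical below 0.06 rad and contact force between the fingers and valve below 0.1 N and linear speed of valve below 0.02 m/s), for 0.2 s.
2. the valve sits home and flat under the yoke, with the clamp still open (x of valve in the frame of nest between -0.005 and 0.004 m and y of valve in the frame of nest between -0.004 and 0.004 m and z of valve in the frame of nest between -0.003 and 0.003 m and angle between the x axis of valve and the x axis of block, either way round below 0.08 rad and value of joint clamp_knob below 0.4 rad and contact force between the fingers and valve below 0.1 N), for 0.2 s.
At the end, for the whole second after the job is handed in: The valve is at rest with its origin at the nest (x from -5 to 4 mm, y within 4 mm, z within 3 mm, x axes within 0.08 rad), the knob past 1.1 rad and the foot pressing the valve with over 3 N (x of valve in the frame of nest between -0.005 and 0.004 m and y of valve in the frame of nest between -0.004 and 0.004 m and z of valve in the frame of nest between -0.003 and 0.003 m and angle between the x axis of valve and the x axis of block, either way round below 0.08 rad and value of joint clamp_knob above 1.1 rad and contact force between foot and valve above 3 N and linear speed of valve below 0.01 m/s); the robot touches nothing.
It fails at once if a bystander is shifted by more than 30 mm or the pilot valve or jar is knocked over (distance of any of pilot, jar, driver from where it was at the start of the episode above 0.03 m or angle between any of pilot, jar's own z axis and vertical above 0.5 rad).
It also fails if it takes over 72 s, if anything falls off the work surface, if the arm or the gripper's body presses on something with over 40 N, if the wrist force passes 120 N, or if a joint passes its speed limit or range.

### The arm

A 7-joint arm with a two-finger parallel gripper is mounted at the origin on the work surface. World frame = base frame: x ahead of the robot, y to its left, z up, the work surface at z = 0. Lengths are in m, angles in rad, forces in N, time in s.
With the tool pointing down it reaches from about 0.425 to 0.925 m from the base axis. Payload 6.8 kg.
Tool frame: the origin (TCP) lies between the finger pads, 19 mm behind the fingertips; this is the grasp point; z points along the fingers, y is the line along which they close (so a half turn about z gives the same grasp; the last joint's range is limited). The gripper opens to 85 mm and grips with 20 to 120 N. Pads are 22 mm wide; open, the fingers measure 114 mm over their backs; the gripper's body (76 mm by 85 mm) begins 54 mm behind the grasp point. The pads swing forward as they close: fully open they stand 13 mm farther back than shut.
Start: joints at [-1.214, 0.477, 0.022, 1.555, -0.011, 1.109, -0.083], TCP at [0.303, 0.603, 0.25] pointing down, gripper open.
Joint ranges: [-2.96, 2.96], [-0.34, 2.1], [-1.41, 1.46], [0.24, 2.44], [-1.37, 4.51], [0.17, 1.92], [-2.96, 2.96]. Speed limits (rad/s): [2.39, 2.39, 3.14, 3.14, 3.14, 3.14, 3.14].

### API

Orientations are given as a unit quaternion [w, x, y, z].
In Python, from station import bot gives the robot as it stands.
- The arm moves only by the tool jog_arm, never from a script. Its argument "deltas" is a list of rows, each a list of 7 numbers: the shift along the world's x, y, z in m, then the turn, a rotation vector about the world's x, y, z in rad, then the opening, from 0 (shut) to 1 (fully open). In form: [[x, y, z, rx, ry, rz, grip], ...]. A call has 1 to 10 rows; each row shifts and turns the commanded pose from where the row before left it; what a row does not reach is not made up. A row lasts 1/10 s, in which the tool goes at most 50 mm and 8.59 degrees, less where a joint would pass 70% of its speed; a pose out of reach is approached as far as the arm can. A call with a gripper value outside its range is refused whole. The fingers move at their own pace and stop on an object; "newtons" is the grip in N (left out, the last holds). Time passes only in rows, so rows that do not move let the fingers close. It gives the time, the measured TCP pose, the force, the opening and the grip force at its end, in the units of the state.
- bot.get_obs(): the state, without advancing time (a new reading comes with each control period).
- bot.read_camera(name): name is "scene" or "top" or "wrist"; returns a dict with "img" (384x512x3 uint8, red, green, blue), "K" (3x3 intrinsics, pixels), "eye" and "attitude" of the camera in the world. Camera axes: x right, y down, z forward; pixel columns grow to the right and rows downward; lengths in m; the calibration is good to about 2 mm. The wrist camera is an equidistant fisheye: a pixel r from the principal point sees the ray r / f radians off the axis. A picture is of the moment at which its call begins. There is no depth.
- bot.hand_in(): hands the job in; it is judged then, once.
The state is a dict: "t": time; "q": joint angles; "joint_vel": joint speeds; "joint_torque": joint torques, N m; "eef_pos": TCP position; "tool_rot": TCP orientation; "contact_force": force on the tool from outside, world axes, zero at the start; "torque": the same for the moment, N m; "gripper_width": opening from 0.0 (shut) to 1.0 (fully open); "grasp_force": force on a finger pad.
Only numpy, scipy, OpenCV 4.12 (cv2) and the standard library are available. Lean on these libraries where they do the work, as an engineer would, in place of code of your own. Each camera call takes 0.05 s, during which the arm holds its last target. There are 200 camera calls.

## Working session

There is one attempt and no reset: what is moved stays moved. The work goes in short steps, Python scripts to look and compute and a tool call to move; the robot and the scene stay as the last step left them, time stands still between calls to the robot, and variables do not carry over. Pictures are saved under pics/ and viewed, at most 10 in all, crops included, and the job is handed in when it is done.

Besides the shell and the picture viewer there is one more tool, called after ">>>" as name(argument=value, ...), one argument or row to a line, values as JSON. jog_arm: Moves the arm, as the interface text tells. Its arguments: {"type":"object","properties":{"deltas":{"type":"array"},"newtons":{"type":"number"}},"required":["deltas"]}

```bash
ls; mkdir -p pics; cat > h.py <<'E'
import numpy as np, cv2
from station import bot
from scipy.spatial.transform import Rotation as R
def rot(q): return R.from_quat([q[1],q[2],q[3],q[0]]).as_matrix()
def shot(name,fn):
    c=bot.read_camera(name); cv2.imwrite(fn,c['img'][:,:,::-1])
    np.savez(fn[:-4]+'.npz',**{k:np.asarray(c[k]) for k in ('img','K','eye','attitude')}); return c
def load(fn): return np.load(fn[:-4]+'.npz')
def mat(c):
    a=np.asarray(c['attitude']); return a if a.shape==(3,3) else rot(a)
def pt(c,u,v,z,fish=False):
    K=c['K']; x=(u-K[0,2])/K[0,0]; y=(v-K[1,2])/K[1,1]
    if fish:
        r=np.hypot(x,y); d=np.array([x/r*np.sin(r),y/r*np.sin(r),np.cos(r)]) if r>0 else np.array([0,0,1.])
    else: d=np.array([x,y,1.])
    d=mat(c)@d; return c['eye']+d*(z-c['eye'][2])/d[2]
def px(c,P,fish=False):
    p=mat(c).T@(np.asarray(P)-c['eye']); K=c['K']
    if fish:
        n=np.hypot(p[0],p[1]); th=np.arctan2(n,p[2]); p=np.array([p[0]/n*th,p[1]/n*th,1])
    p=p/p[2]; return np.array([K[0,0]*p[0]+K[0,2],K[1,1]*p[1]+K[1,2]])
E
python3 - <<'E'
from h import *
a=shot('top','pics/top.png'); b=shot('scene','pics/scene.png')
for c in (a,b): print(c['eye'],c['attitude'],c['K'].tolist())
cv2.imwrite('pics/top2.png',cv2.resize(a['img'][:,:,::-1],(800,600),interpolation=cv2.INTER_CUBIC))
print(bot.get_obs())
E
```

```text
pics
[0.27423716 0.11848746 1.66111469] [-0.07255898  0.70453728 -0.70276765  0.06693311] [[451.22327860156554, 0.0, 250.14266600503007], [0.0, 451.22327860156554, 190.4705461089954], [0.0, 0.0, 1.0]]
[1.23052085 0.79596531 1.4901255 ] [-0.11489666  0.33914272  0.89147974 -0.27756952] [[474.4834847484595, 0.0, 244.76465903356302], [0.0, 474.4834847484595, 193.12190002899683], [0.0, 0.0, 1.0]]
{'t': 0.1, 'q': array([-1.21412348,  0.47771382,  0.02235307,  1.55634308, -0.01150463,
        1.10928289, -0.08307293]), 'joint_vel': array([ 0.00042515, -0.00069652,  0.00087097, -0.00222245, -0.0001853 ,
       -0.00045379, -0.0010991 ]), 'joint_torque': array([ 4.53001092e-03, -5.97758138e+01,  1.61388393e+00, -2.81957442e+01,
        1.28727689e-02,  4.96628243e-03,  1.74312021e-05]), 'eef_pos': array([0.30233868, 0.60295082, 0.24912955]), 'tool_rot': array([-1.28551600e-04,  2.30282925e-01,  9.73123383e-01, -7.99150254e-04]), 'contact_force': array([-0.44407412, -0.27061768, -0.20707566]), 'torque': array([-0.02146692,  0.01222991, -0.019718  ]), 'grasp_force': 0.0, 'gripper_width': 1.0007343265474047}
```

View pics/top2.png

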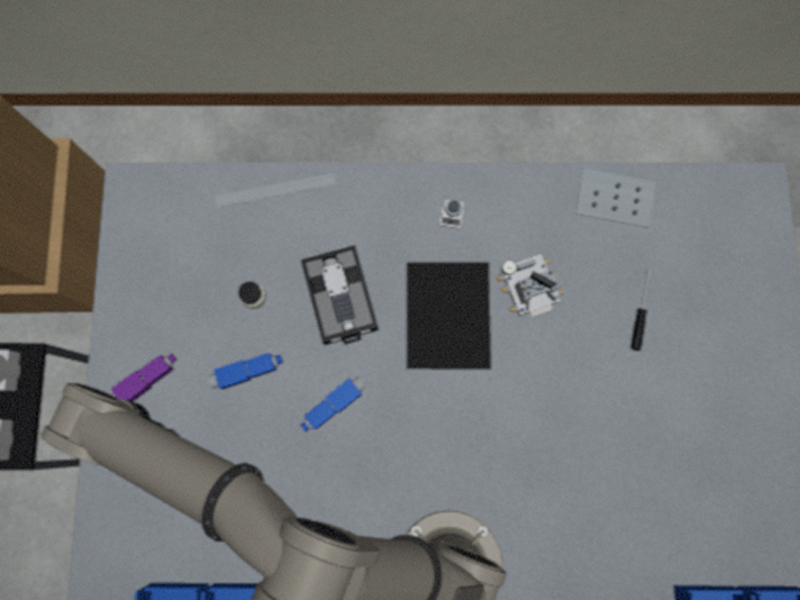

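View pics/scene.png

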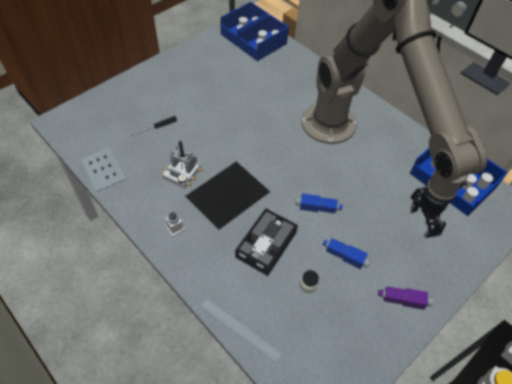

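The top view (800x600) shows the grey valve in its case at about (337,290). The look-alikes are blue at (245,370) and (332,403), and purple at (143,378). The block is at (530,285), the mat at (448,315), the jar at (250,292), the pilot at (452,212) and the driver at (640,325). By the description I choose the grey one in the case. Next is a close crop of the case and block.

```bash
python3 - <<'E'
from h import *
c=load('pics/top.png'); im=c['img'][:,:,::-1]
a=cv2.resize(im[150:230,180:250],None,fx=5.6,fy=5.6,interpolation=cv2.INTER_CUBIC)
b=cv2.resize(im[150:230,300:370],None,fx=5.6,fy=5.6,interpolation=cv2.INTER_CUBIC)
cv2.imwrite('pics/crop1.png',np.hstack([a,b])); print(a.shape)
E
```

```text
(448, 392, 3)
```

View pics/crop1.png

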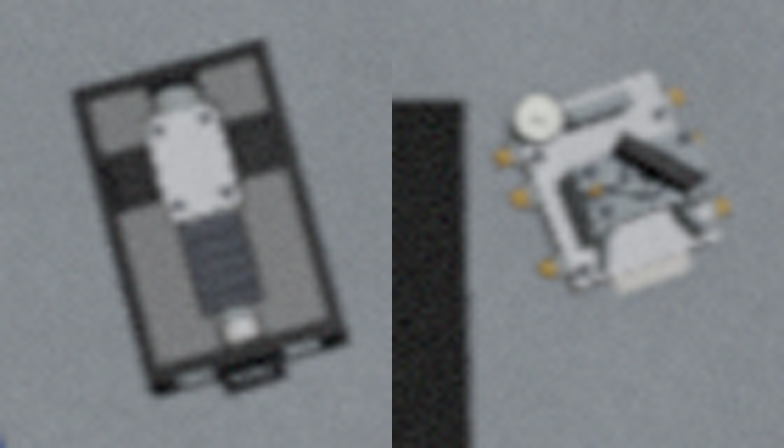

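The crop shows the grey valve in the case: cap towards the top at (178,95), body centre at (195,160), coil at (222,262). In the block half, the lip is at the bottom around (650,280), the gauge at (538,118) and the knob bar at (658,163).

```bash
python3 - <<'E'
from h import *
c=load('pics/top.png')
f=lambda u,v,z,o=180: pt(c,o+(u+.5)/5.6-.5,150+(v+.5)/5.6-.5,z)
C=[f(*p,.056) for p in((75,92),(265,40),(348,340),(155,392))]
print('case',np.mean(C,0),[np.linalg.norm(C[i]-C[(i+1)%4]).round(3) for i in range(4)])
d=(C[0]-C[3]+C[1]-C[2]);yc=np.arctan2(d[1],d[0]);print('yaw',yc)
print('wells from case',np.mean(C,0)+.033*np.array([np.cos(yc),np.sin(yc),0]))
print('body',f(195,160,.058))
g=lambda u,v,z:f(u,v,z,300-392/5.6)
k=g(658,163,.142);print('knob',k)
e=g(622,142,.146)-g(700,183,.146);print('bar yaw',np.arctan2(e[1],e[0]),np.linalg.norm(e))
G=g(538,118,.055);print('gauge',G, 'dir', np.arctan2((G-k)[1],(G-k)[0])-np.arctan2(38,66),np.linalg.norm((G-k)[:2]),np.hypot(66,38))
l=g(615,293,.02)-g(692,272,.02);print('lip',np.arctan2(l[1],l[0])-np.pi/2,np.linalg.norm(l))
for n,u,v,z in(('mat',448,315,0),('pilot',452,222,0),('jar',250,294,.06),('driver',640,325,.01)): print(n,pt(c,u*.64,v*.64,z))
o=bot.get_obs();print(rot(o['tool_rot']))
E
```

```text
case [0.60515829 0.25173528 0.056     ] [np.float64(0.129), np.float64(0.207), np.float64(0.128), np.float64(0.206)]
yaw 0.2767038093932942
wells from case [0.63690301 0.26075043 0.056     ]
body [0.64072105 0.26225417 0.058     ]
knob [ 0.62032081 -0.20279549  0.142     ]
bar yaw 1.0680218419192398 0.05338951587701969
gauge [ 0.67015517 -0.14411874  0.055     ] dir 0.3443033440656591 0.07698326836602237 76.15773105863909
lip 0.2696615571768104 0.0530797263364917
mat [ 0.56465068 -0.0043939   0.        ]
pilot [ 0.79627647 -0.01712874  0.        ]
jar [0.60276074 0.45892199 0.06      ]
driver [ 0.53979366 -0.45687331  0.01      ]
[[-8.93939516e-01  4.48187192e-01 -6.18254452e-04]
 [ 4.48187603e-01  8.93938272e-01 -1.49613712e-03]
 [-1.17868179e-04 -1.61455008e-03 -9.99998690e-01]]
```

>>> jog_arm(
  deltas=[
    [0.033,-0.034,0,0,0,0.074,0.8],
    [0.033,-0.034,0,0,0,0.074,0.8],
    [0.033,-0.034,0,0,0,0.074,0.8],
    [0.033,-0.034,0,0,0,0.074,0.8],
    [0.033,-0.034,0,0,0,0.074,0.8],
    [0.033,-0.034,0,0,0,0.074,0.8],
    [0.033,-0.034,0,0,0,0.074,0.8],
    [0.033,-0.034,0,0,0,0.074,0.8],
    [0.033,-0.034,0,0,0,0.074,0.8],
    [0.033,-0.034,0,0,0,0.074,0.8],
  ],
  newtons=60,
)

```text
t: 1.1
eef_pos: [0.6334, 0.2617, 0.2496]
tool_rot: [-0.0, -0.139, 0.99, -0.0]
contact_force: [-0.1, 1.0, -0.7]
gripper_width: 0.801
grasp_force: 0.0
```

>>> jog_arm(
  deltas=[
    [0,0,0,0,0,0,0.8],
    [0,0,0,0,0,0,0.8],
    [0,0,0,0,0,0,0.8],
  ],
)

```text
t: 1.4
eef_pos: [0.6315, 0.2648, 0.2495]
tool_rot: [-0.001, -0.138, 0.99, 0.0]
contact_force: [0.1, 0.4, -0.2]
gripper_width: 0.801
grasp_force: 0.0
```

```bash
python3 - <<'E'
from h import *
c=shot('wrist','pics/w1.png'); o=bot.get_obs()
print(c['K'].tolist(),c['eye'],mat(c).round(3).tolist(),o['q'].round(2))
cv2.imwrite('pics/w1b.png',cv2.resize(c['img'][:,:,::-1],(800,600),interpolation=cv2.INTER_CUBIC))
E
```

```text
[[297.3186396354542, 0.0, 254.031769293705], [0.0, 297.3186396354542, 189.9076433179958], [0.0, 0.0, 1.0]] [0.55649885 0.24345645 0.37254572] [[-0.273, 0.917, 0.291], [0.962, 0.26, 0.083], [0.0, 0.303, -0.953]] [-0.48  0.49 -0.01  1.53  0.    1.12  1.36]
```

View pics/w1b.png

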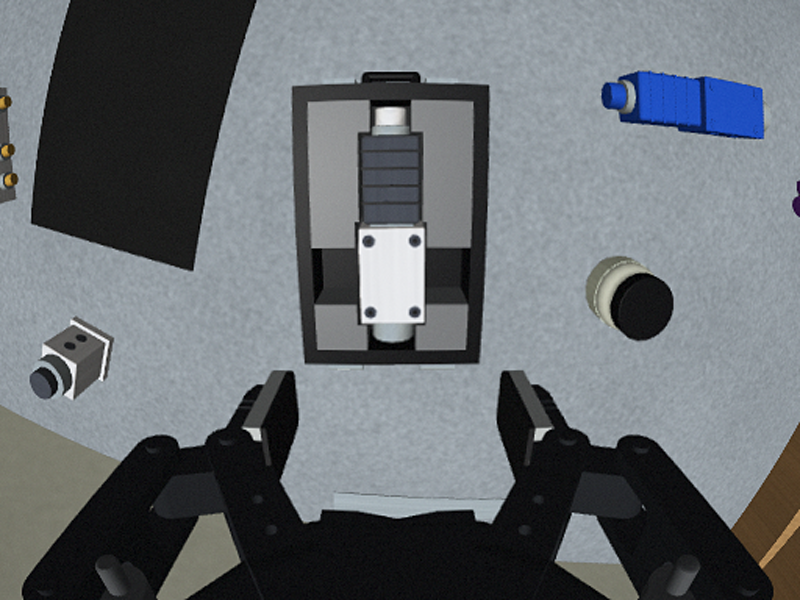

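The wrist view (800x600) shows the valve body with corners at (358,226), (423,226), (425,324) and (358,324), and the case corners at (293,87), (490,86), (480,362) and (306,363).

```bash
python3 - <<'E'
from h import *
c=load('pics/w1.png'); f=lambda u,v,z: pt(c,u*.64,v*.64,z,True)
def an(a,b): d=a-b; return np.arctan2(d[1],d[0])
B=[f(*p,.058) for p in((358,226),(424,226),(425,324),(358,324))]
print('body',np.mean(B,0),an(B[3]+B[2],B[0]+B[1]),[np.linalg.norm(B[i]-B[i-1]).round(4) for i in range(4)])
C=[f(*p,.056) for p in((293,87),(490,86),(480,362),(306,363))]
y=an(C[3]+C[2],C[0]+C[1]);print('case',np.mean(C,0),y,np.mean(C,0)+.033*np.array([np.cos(y),np.sin(y),0]),[np.linalg.norm(C[i]-C[i-1]).round(4) for i in range(4)])
o=bot.get_obs();T=rot(o['tool_rot']);print(o['eef_pos'],an(T[:,1],0)-np.pi/2,T[:,2])
E
```

```text
body [0.63937189 0.2628502  0.058     ] 0.27784203161664167 [np.float64(0.0716), np.float64(0.0451), np.float64(0.0715), np.float64(0.0487)]
case [0.6079575  0.25454125 0.056     ] 0.2795854830180121 [0.63967611 0.26364784 0.056     ] [np.float64(0.202), np.float64(0.133), np.float64(0.2012), np.float64(0.1329)]
[0.63126902 0.26530024 0.2497005 ] 0.2775456211028091 [-1.17094940e-03  6.98314401e-04 -9.99999071e-01]
```

>>> jog_arm(
  deltas=[
    [0.001,-0.002,-0.03,0,0,0,0.8],
    [0.001,-0.002,-0.04,0,0,0,0.8],
    [0,0,-0.04,0,0,0,0.8],
    [0,0,-0.03,0,0,0,0.8],
    [0,0,-0.015,0,0,0,0.8],
    [0,0,-0.01,0,0,0,0.8],
    [0,0,0,0,0,0,0.8],
    [0,0,0,0,0,0,0.8],
  ],
)

```text
t: 2.25
eef_pos: [0.6354, 0.2602, 0.0865]
tool_rot: [0.001, -0.137, 0.991, 0.0]
contact_force: [0.3, 0.1, 0.0]
gripper_width: 0.797
grasp_force: 0.0
```

>>> jog_arm(
  deltas=[
    [-0.001,0.0015,-0.015,0,0,0,0.8],
    [0,0,-0.015,0,0,0,0.8],
    [0,0,-0.01,0,0,0,0.8],
    [0,0,-0.004,0,0,0,0.8],
    [0,0,0,0,0,0,0.8],
    [0,0,0,0,0,0,0.8],
  ],
)

```text
t: 2.85
eef_pos: [0.6338, 0.2609, 0.0411]
tool_rot: [0.0, -0.137, 0.991, 0.0]
contact_force: [0.2, -0.7, 0.3]
gripper_width: 0.803
grasp_force: 0.0
```

>>> jog_arm(
  deltas=[
    [0,0,0,0,0,0,0.5],
    [0,0,0,0,0,0,0.4],
    [0,0,0,0,0,0,0.4],
    [0,0,0,0,0,0,0.4],
    [0,0,0,0,0,0,0.4],
  ],
  newtons=70,
)

```text
t: 3.35
eef_pos: [0.6342, 0.2612, 0.0419]
tool_rot: [0.001, -0.137, 0.991, 0.0]
contact_force: [0.2, -0.2, 5.7]
gripper_width: 0.53
grasp_force: 73.2
```

>>> jog_arm(
  deltas=[
    [0,0,0.008,0,0,0,0.4],
    [0,0,0.015,0,0,0,0.4],
    [0,0,0.02,0,0,0,0.4],
    [0,0,0.02,0,0,0,0.4],
    [0,0,0.02,0,0,0,0.4],
    [0,0,0.01,0,0,0,0.4],
    [0,0,0,0,0,0,0.4],
    [0,0,0,0,0,0,0.4],
  ],
)

```text
t: 4.15
eef_pos: [0.6329, 0.2606, 0.1334]
tool_rot: [-0.001, -0.137, 0.991, -0.0]
contact_force: [-0.9, -0.0, -5.2]
gripper_width: 0.532
grasp_force: 74.1
```

```bash
python3 - <<'E'
from h import *
c=shot('wrist','pics/w2.png'); s=shot('scene','pics/s2.png')
p=px(s,(.62,.25,.1)).astype(int); print(p)
a=cv2.resize(c['img'],(533,400)); b=cv2.resize(s['img'][p[1]-50:p[1]+50,p[0]-33:p[0]+33],(264,400),interpolation=cv2.INTER_CUBIC)
cv2.imwrite('pics/w2b.png',np.hstack([a,b])[:,:,::-1])
E
```

```text
[264 231]
```

View pics/w2b.png

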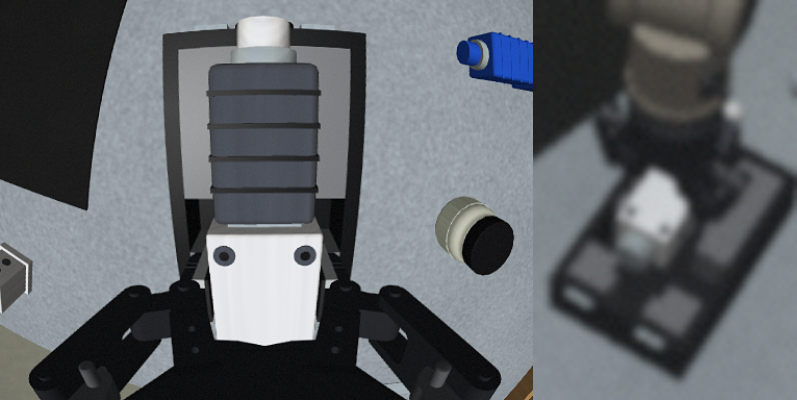

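The wrist view shows the valve gripped squarely, with coil at (263,145) and body at (263,285), clear of the case. The scene crop agrees. Next I move it over to the mat.

>>> jog_arm(
  deltas=[
    [-0.006,-0.016,0,0,0,0,0.4],
    [-0.006,-0.032,0,0,0,0,0.4],
    [-0.006,-0.036,0,0,0,0,0.4],
    [-0.008,-0.036,0,0,0,0,0.4],
    [-0.008,-0.036,0,0,0,0,0.4],
    [-0.008,-0.036,0,0,0,0,0.4],
    [-0.008,-0.032,0,0,0,0,0.4],
    [-0.008,-0.024,0,0,0,0,0.4],
    [-0.002,-0.012,-0.01,0,0,0,0.4],
    [0,0,-0.02,0,0,0,0.4],
  ],
)

```text
t: 5.25
eef_pos: [0.5742, -0.0016, 0.104]
tool_rot: [0.001, -0.135, 0.991, -0.001]
contact_force: [1.3, 1.0, -4.0]
gripper_width: 0.531
grasp_force: 74.2
```

>>> jog_arm(
  deltas=[
    [0,0,-0.02,0,0,0,0.4],
    [0,0,-0.015,0,0,0,0.4],
    [0,0,-0.01,0,0,0,0.4],
    [0,0,-0.01,0,0,0,0.4],
    [0,0,-0.005,0,0,0,0.4],
    [0,0,-0.004,0,0,0,0.4],
    [0,0,0,0,0,0,0.4],
    [0,0,0,0,0,0,0.4],
  ],
)

```text
t: 6.05
eef_pos: [0.5739, 0.0009, 0.0404]
tool_rot: [0.0, -0.137, 0.991, -0.0]
contact_force: [0.3, -0.6, -4.8]
gripper_width: 0.526
grasp_force: 74.1
```

>>> jog_arm(
  deltas=[
    [0,0,-0.003,0,0,0,0.4],
    [0,0,-0.002,0,0,0,0.4],
    [0,0,-0.002,0,0,0,0.4],
    [0,0,0,0,0,0,0.4],
  ],
)

```text
t: 6.45
eef_pos: [0.5736, 0.0009, 0.0329]
tool_rot: [0.0, -0.137, 0.991, -0.0]
contact_force: [-0.2, -0.3, -3.9]
gripper_width: 0.529
grasp_force: 74.2
```

>>> jog_arm(
  deltas=[
    [0,0,-0.001,0,0,0,0.4],
    [0,0,0,0,0,0,0.4],
    [0,0,0,0,0,0,0.7],
    [0,0,0,0,0,0,0.9],
    [0,0,0,0,0,0,0.9],
    [0,0,0,0,0,0,0.9],
    [0,0,0,0,0,0,0.9],
  ],
)

```text
t: 7.15
eef_pos: [0.5736, 0.0009, 0.032]
tool_rot: [0.0, -0.137, 0.991, 0.0]
contact_force: [1.0, 0.5, 0.5]
gripper_width: 0.899
grasp_force: 0.0
```

>>> jog_arm(
  deltas=[
    [0,0,0.02,0,0,0,0.9],
    [0,0,0.04,0,0,0,0.9],
    [0,0,0.04,0,0,0,0.9],
    [0,0,0.04,0,0,0,0.9],
    [0,0,0.04,0,0,0,0.9],
    [-0.02,-0.01,0.02,0,0,0,0.9],
    [-0.04,-0.01,0.02,0,0,0,0.9],
    [-0.02,0,0,0,0,0,0.9],
    [0,0,0,0,0,0,0.9],
  ],
)

```text
t: 8.05
eef_pos: [0.4914, -0.0197, 0.2527]
tool_rot: [0.0, -0.137, 0.991, 0.0]
contact_force: [0.0, -0.1, -0.4]
gripper_width: 0.902
grasp_force: 0.0
```

```bash
python3 - <<'E'
from h import *
c=shot('wrist','pics/w3.png'); print(c['eye'],bot.get_obs()['eef_pos'])
cv2.imwrite('pics/w3b.png',cv2.resize(c['img'][:,:,::-1],(800,600),interpolation=cv2.INTER_CUBIC))
E
```

```text
[ 0.41613947 -0.04076061  0.37557112] [ 0.49291372 -0.01926332  0.25244369]
```

View pics/w3b.png

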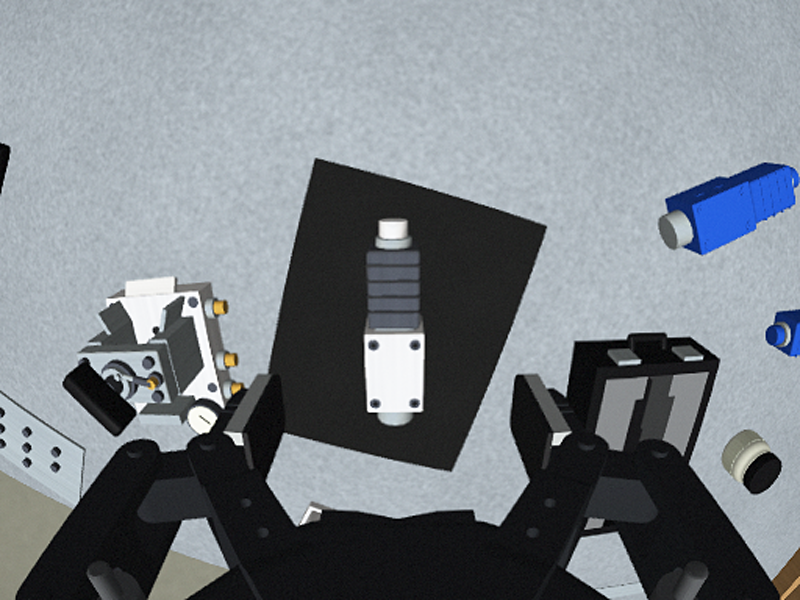

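The valve stands flat on the mat, with body corners at (364,331), (422,331), (423,411) and (366,412) and coil at (393,288). The block's mouth and lip are at (150,285) and its knob bar at (100,397). Next is one close look at the block before gripping.

>>> jog_arm(
  deltas=[
    [0.01,-0.02,0.005,0,0,0,0.8],
    [0.015,-0.03,0.005,0,0,0,0.8],
    [0.015,-0.03,0.005,0,0,0,0.8],
    [0.015,-0.03,0.005,0,0,0,0.8],
    [0.015,-0.03,0,0,0,0,0.8],
    [0.01,-0.03,0,0,0,0,0.8],
    [0.01,-0.01,0,0,0,0,0.8],
    [0,0,0,0,0,0,0.8],
    [0,0,0,0,0,0,0.8],
  ],
)

```text
t: 9.0
eef_pos: [0.584, -0.1984, 0.2711]
tool_rot: [-0.001, -0.137, 0.991, 0.0]
contact_force: [-0.4, -0.2, -0.9]
gripper_width: 0.8
grasp_force: 0.0
```

```bash
python3 - <<'E'
from h import *
d=load('pics/w3.png'); f=lambda u,v,z: pt(d,u*.64,v*.64,z,True)
B=[f(*p,.049) for p in((364,331),(422,331),(423,411),(366,412))]
e=B[2]+B[3]-B[0]-B[1];print('body',np.mean(B,0),np.arctan2(e[1],e[0]),[np.linalg.norm(B[i]-B[i-1]).round(4) for i in range(4)])
c=shot('wrist','pics/w4.png'); print(c['eye'],bot.get_obs()['eef_pos'])
cv2.imwrite('pics/w4b.png',cv2.resize(c['img'][120:330,110:390][:,:,::-1],(800,600),interpolation=cv2.INTER_CUBIC))
E
```

```text
body [0.57797318 0.00188492 0.049     ] 0.2877045441955991 [np.float64(0.0721), np.float64(0.044), np.float64(0.0711), np.float64(0.0468)]
[ 0.50899025 -0.21964875  0.39406164] [ 0.58379571 -0.19783459  0.2712955 ]
```

View pics/w4b.png

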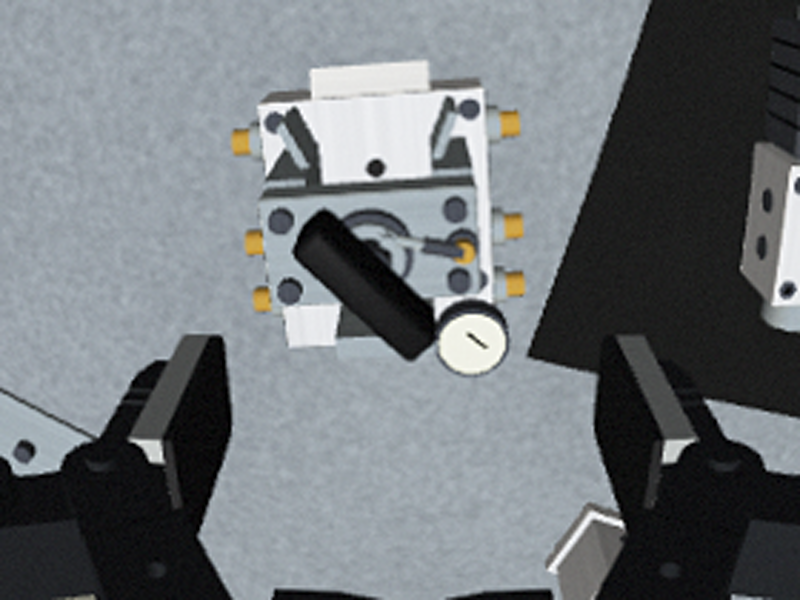

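The block crop (800x600) shows:
- Base front corners at (258,103) and (483,92).
- Yoke top corners at about (262,198), (473,185), (270,303) and (484,295).
- Gauge at (473,340) and bar at about (366,284).

I'll fit the block pose from these.

```bash
python3 - <<'E'
from h import *
from scipy.optimize import least_squares
c=load('pics/w4.png')
k=[((258,103),(-45,-50,30)),((483,92),(-45,50,30)),((262,198),(-22,-40.5,100)),((473,186),(-22,40.5,100)),((270,304),(22,-40.5,100)),((473,340),(66,38,55)),((366,284),(0,0,146)),((311,98),(-45,-26,30)),((430,93),(-45,26,30))]
def W(p,q): 
    C,S=np.cos(p[2]),np.sin(p[2]); q=np.array(q)/1e3; return np.array([p[0]+C*q[0]-S*q[1],p[1]+S*q[0]+C*q[1],q[2]])
def pxs(q): return 110+(q[0]+.5)*.35-.5,120+(q[1]+.5)*.35-.5
def res(p): return np.concatenate([px(c,W(p,w),True)-pxs(q) for q,w in k])
r=least_squares(res,[.62,-.203,.28],loss='soft_l1'); print(r.x,np.round(res(r.x).reshape(-1,2),1).tolist())
p=r.x
u=pt(c,*pxs((258,103)),.03,True);v=pt(c,*pxs((483,92)),.03,True);print('base w',np.linalg.norm(u-v),np.arctan2((v-u)[1],(v-u)[0])-np.pi/2)
b=pt(c,*pxs((426,344)),.146,True)-pt(c,*pxs((305,232)),.146,True);print('bar yaw-ish',np.arctan2(b[1],b[0])-p[2])
E
```

```text
[ 0.62086145 -0.20395659  0.33856234] [[-0.1, -0.4], [0.8, -1.8], [-1.9, -0.0], [1.7, -0.5], [0.3, 1.0], [-0.4, 1.5], [-0.6, 5.2], [0.1, -0.1], [0.1, -1.1]]
base w 0.09884484099488851 0.3213020288380115
bar yaw-ish 0.7094508949216414
```

```bash
python3 - <<'E'
from h import *
from scipy.optimize import least_squares
c=load('pics/w4.png')
k=[((258,103),(-45,-50,30)),((483,92),(-45,50,30)),((262,198),(-22,-40.5,100)),((473,186),(-22,40.5,100)),((270,304),(22,-40.5,100)),((473,340),(66,38,55)),((311,98),(-45,-26,30)),((430,93),(-45,26,30))]
def W(p,q): 
    C,S=np.cos(p[2]),np.sin(p[2]); q=np.array(q)/1e3; return np.array([p[0]+C*q[0]-S*q[1],p[1]+S*q[0]+C*q[1],q[2]])
def pxs(q): return 110+(q[0]+.5)*.35-.5,120+(q[1]+.5)*.35-.5
def res(p,kk=k): return np.concatenate([px(c,W(p,w),True)-pxs(q) for q,w in kk])
p=least_squares(res,[.62,-.203,.28]).x; print(p,np.round(res(p).reshape(-1,2),1).tolist())
for i in range(len(k)):
    kk=k[:i]+k[i+1:]; print(least_squares(res,p,kwargs=dict(kk=kk)).x.round(4))
im=cv2.resize(c['img'][120:330,110:390],(800,600),interpolation=cv2.INTER_CUBIC)[:,:,::-1].copy()
g=lambda w: tuple(int(round(a)) for a in ((px(c,W(p,w),True)-(110,120)+.5)/.35-.5))
L=lambda ws: cv2.polylines(im,[np.array([g(w) for w in ws])],True,(0,0,255),1)
L([(-45,-50,30),(-45,50,30),(75,50,30),(75,-50,30)]);L([(-22,-40.5,100),(-22,40.5,100),(22,40.5,100),(22,-40.5,100)])
L([(66+17*np.cos(t),38+17*np.sin(t),55) for t in np.arange(0,6.3,.3)])
a=.7;L([(x*np.cos(a)-y*np.sin(a),x*np.sin(a)+y*np.cos(a),146) for x,y in((-28,-7),(28,-7),(28,7),(-28,7))])
L([(53,-22,66),(53,22,66),(63,22,66),(63,-22,66)]);L([(-42,-33,66),(-24,-24.5,66)]);L([(-42,33,66),(-24,24.5,66)])
cv2.imwrite('pics/w4o.png',im[40:400,200:560].repeat(1,0)); cv2.imwrite('pics/w4o.png',cv2.resize(im[40:400,200:560],(600,600),interpolation=cv2.INTER_CUBIC))
E
```

```text
[ 0.6211572  -0.20400494  0.33634329] [[-0.1, -0.3], [0.8, -1.5], [-2.0, 0.1], [1.6, -0.2], [0.1, 1.2], [-0.6, 1.8], [0.1, 0.1], [0.1, -0.8]]
[ 0.6211 -0.204   0.3356]
[ 0.6208 -0.2039  0.3398]
[ 0.6213 -0.2044  0.337 ]
[ 0.621  -0.2037  0.336 ]
[ 0.6213 -0.2038  0.34  ]
[ 0.6216 -0.2042  0.3266]
[ 0.6212 -0.204   0.3363]
[ 0.621  -0.204   0.3375]
```

View pics/w4o.png

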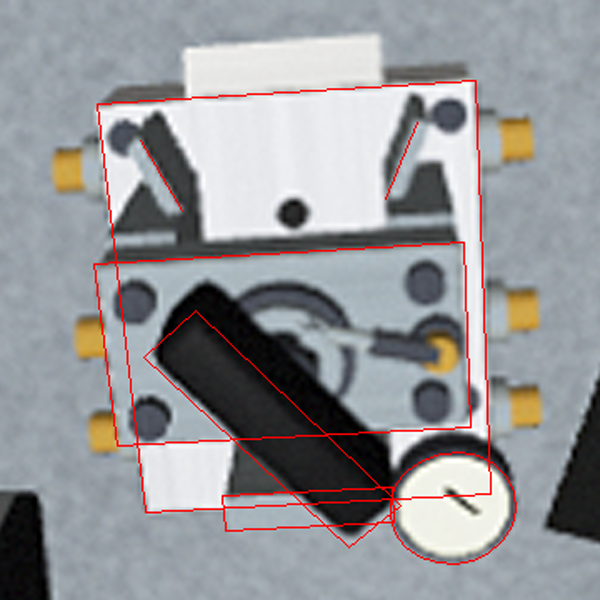

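The overlay shows the model base, yoke, gauge and flare lines within about 1–2 mm of the picture. I take the block at (0.621,-0.204) with yaw 0.335. Next I go over the coil grip point (0.4966,-0.021).

>>> jog_arm(
  deltas=[
    [-0.007,0.017,0,0,0,0,0.8],
    [-0.016,0.032,0,0,0,0,0.8],
    [-0.016,0.032,0,0,0,0,0.8],
    [-0.016,0.032,0,0,0,0,0.8],
    [-0.016,0.032,-0.02,0,0,0,0.8],
    [-0.016,0.032,-0.03,0,0,0,0.8],
    [0,0,-0.04,0,0,0,0.8],
    [0,0,-0.04,0,0,0,0.8],
    [0,0,-0.02,0,0,0,0.8],
    [0,0,0,0,0,0,0.8],
  ],
)

```text
t: 10.05
eef_pos: [0.4934, -0.0203, 0.1198]
tool_rot: [-0.003, -0.139, 0.99, 0.0]
contact_force: [0.2, 0.6, 0.5]
gripper_width: 0.801
grasp_force: 0.0
```

>>> jog_arm(
  deltas=[
    [0,0,0,0,0,0,0.8],
    [0,0,0,0,0,0,0.8],
  ],
)

```text
t: 10.25
eef_pos: [0.4975, -0.0215, 0.1236]
tool_rot: [0.001, -0.137, 0.991, 0.0]
contact_force: [-0.2, -0.5, -0.2]
gripper_width: 0.803
grasp_force: 0.0
```

>>> jog_arm(
  deltas=[
    [-0.001,0.0005,-0.025,0,0,0,0.8],
    [0,0,-0.03,0,0,0,0.8],
    [0,0,-0.02,0,0,0,0.8],
    [0,0,-0.012,0,0,0,0.8],
    [0,0,-0.006,0,0,0,0.8],
    [0,0,-0.002,0,0,0,0.8],
    [0,0,0,0,0,0,0.8],
    [0,0,0,0,0,0,0.8],
  ],
)

```text
t: 11.05
eef_pos: [0.4963, -0.0216, 0.0278]
tool_rot: [0.001, -0.137, 0.991, -0.0]
contact_force: [0.4, 0.5, -1.0]
gripper_width: 0.798
grasp_force: 0.0
```

>>> jog_arm(
  deltas=[
    [0,0,0,0,0,0,0.6],
    [0,0,0,0,0,0,0.4],
    [0,0,0,0,0,0,0.3],
    [0,0,0,0,0,0,0.3],
    [0,0,0,0,0,0,0.3],
    [0,0,0,0,0,0,0.3],
  ],
  newtons=110,
)

```text
t: 11.65
eef_pos: [0.4958, -0.0216, 0.0276]
tool_rot: [0.0, -0.137, 0.991, -0.0]
contact_force: [-2.9, 0.8, 6.7]
gripper_width: 0.455
grasp_force: 109.4
```

>>> jog_arm(
  deltas=[
    [0,0,0.008,0,0,0,0.3],
    [0,0,0.012,0,0,0,0.3],
    [0,0,0.015,0,0,0,0.3],
    [-0.01,0,0.015,0,0,0,0.3],
    [-0.015,0,0.01,0,0,0,0.3],
    [-0.015,-0.01,0,0,0,0,0.3],
    [-0.015,-0.02,0,0,0,0,0.3],
    [-0.008,-0.02,0,0,0,0,0.3],
    [0,-0.02,0,0,0,0,0.3],
    [0,-0.02,0,0,0,0.01,0.3],
  ],
)

```text
t: 12.65
eef_pos: [0.4318, -0.1123, 0.0876]
tool_rot: [-0.0, -0.142, 0.99, 0.0]
contact_force: [0.6, -0.1, -5.3]
gripper_width: 0.456
grasp_force: 111.0
```

>>> jog_arm(
  deltas=[
    [0,-0.025,0,0,0,0.01,0.3],
    [0,-0.025,0,0,0,0.01,0.3],
    [0,-0.025,0,0,0,0.01,0.3],
    [0,-0.025,0,0,0,0.01,0.3],
    [0,-0.025,0,0,0,0.008,0.3],
    [0,-0.02,0,0,0,0,0.3],
    [0,-0.013,0,0,0,0,0.3],
    [0,0,0,0,0,0,0.3],
    [0,0,0,0,0,0,0.3],
    [0,0,0,0,0,0,0.3],
  ],
)

```text
t: 13.65
eef_pos: [0.4325, -0.2681, 0.087]
tool_rot: [-0.0, -0.167, 0.986, 0.001]
contact_force: [1.0, 0.4, -4.0]
gripper_width: 0.453
grasp_force: 111.3
```

```bash
python3 - <<'E'
from h import *
c=shot('wrist','pics/w5.png'); o=bot.get_obs();T=rot(o['tool_rot']);print(o['eef_pos'],np.arctan2(T[1,1],T[0,1])-np.pi/2,T[:,2])
cv2.imwrite('pics/w5b.png',cv2.resize(c['img'][150:384,100:412][:,:,::-1],(800,600),interpolation=cv2.INTER_CUBIC))
E
```

```text
[ 0.43262806 -0.26814957  0.08694007] 0.33509464770483044 [-4.83486736e-04  8.46180528e-04 -9.99999525e-01]
```

View pics/w5b.png

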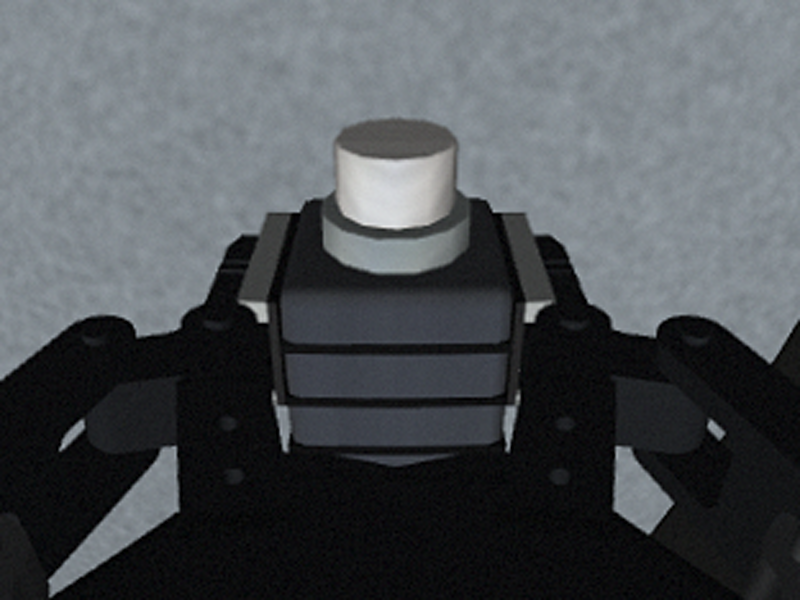

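The view shows the coil held centred, with the receptacle face at rows 118–158 and the coil's rear top edge at row 290. I'll compute the pitch from that.

```bash
python3 - <<'E'
from h import *
from scipy.optimize import least_squares
c=load('pics/w5.png'); o=bot.get_obs(); P=o['eef_pos']; s=312/800
pxs=lambda q:np.array([100+(q[0]+.5)*s-.5,150+(q[1]+.5)*s-.5])
def W(q,p):
    b,x0,yaw,y0=p; v=np.array(q,float)/1e3-np.array([-.0861+x0,y0,.0246])
    return P+R.from_euler('ZY',[.335+yaw,b]).as_matrix()@v
k=[((282,290),(-99,20,43)),((514,290),(-99,-20,43)),((395,158),(-119,0,34)),((395,118),(-119,0,12)),((333,138),(-119,11,23)),((458,138),(-119,-11,23))]
# which side is +y: choose by sign
for sg in (1,-1):
    f=lambda p:np.concatenate([px(c,W((w[0],sg*w[1],w[2]),p),True)-pxs(q) for q,w in k])
    r=least_squares(f,[0,0,0,0]); print(sg,r.x,r.cost,f(r.x).reshape(-1,2).round(1).tolist())
    f2=lambda p:f([p[0],0,p[1],p[2]]); r=least_squares(f2,[0,0,0]); print('x fixed',r.x,r.cost)
E
```

```text
1 [-6.12701936e-01 -7.28505226e-02  3.13763947e+00 -1.89219427e-05] 1975.7059174873039 [[-25.7, -18.7], [24.5, -18.3], [0.4, 36.5], [0.5, 1.5], [-4.9, 17.5], [5.4, 17.7]]
x fixed [-0.09104477  0.50148188 -0.0106312 ] 11010.111595332837
-1 [-0.05424036 -0.00127343  0.0088201  -0.0003385 ] 9.002991581878652 [[-3.2, 0.6], [2.4, -0.1], [0.3, -0.3], [0.3, 0.9], [0.2, -0.1], [-0.0, -0.5]]
x fixed [ 0.00515896  0.00859639 -0.00033695] 15.833344577000652
```

>>> jog_arm(
  deltas=[
    [0.0005,-0.0014,-0.01,0,0,0,0.3],
    [0,0,-0.012,0,0,0,0.3],
    [0,0,-0.0075,0,0,0,0.3],
    [0,0,0,0,0,0,0.3],
    [0,0,0,0,0,0,0.3],
  ],
)

```text
t: 14.2
eef_pos: [0.4328, -0.2709, 0.057]
tool_rot: [-0.0, -0.166, 0.986, 0.0]
contact_force: [0.6, 0.4, -4.0]
gripper_width: 0.454
grasp_force: 111.3
```

>>> jog_arm(
  deltas=[
    [0.0047,0.0016,0,0,0,0,0.3],
    [0.0094,0.0033,0,0,0,0,0.3],
    [0.0094,0.0033,0,0,0,0,0.3],
    [0.0094,0.0033,0,0,0,0,0.3],
    [0.0047,0.0016,0,0,0,0,0.3],
    [0,0,0,0,0,0,0.3],
  ],
)

```text
t: 14.8
eef_pos: [0.472, -0.2572, 0.0576]
tool_rot: [0.0, -0.167, 0.986, -0.0]
contact_force: [-0.4, 0.3, -5.0]
gripper_width: 0.454
grasp_force: 111.3
```

>>> jog_arm(
  deltas=[
    [0.0044,0.0026,0,0,0,0,0.3],
    [0.0047,0.0016,0,0,0,0,0.3],
    [0.0047,0.0016,0,0,0,0,0.3],
    [0,0,0,0,0,0,0.3],
  ],
)

```text
t: 15.2
eef_pos: [0.4855, -0.2517, 0.0576]
tool_rot: [0.0, -0.166, 0.986, -0.0]
contact_force: [-0.2, 0.0, -5.2]
gripper_width: 0.455
grasp_force: 111.3
```

>>> jog_arm(
  deltas=[
    [0.0047,0.0016,0,0,0,0,0.3],
    [0.0047,0.0016,0,0,0,0,0.3],
    [0.0047,0.0016,0,0,0,0,0.3],
    [0,0,0,0,0,0,0.3],
  ],
)

```text
t: 15.6
eef_pos: [0.4997, -0.2468, 0.0576]
tool_rot: [0.001, -0.166, 0.986, -0.0]
contact_force: [-0.5, -0.3, -4.0]
gripper_width: 0.459
grasp_force: 111.3
```

>>> jog_arm(
  deltas=[
    [0.0047,0.0016,0,0,0,0,0.3],
    [0.0047,0.0016,0,0,0,0,0.3],
    [0.0047,0.0016,0,0,0,0,0.3],
    [0.0047,0.0016,0,0,0,0,0.3],
    [0,0,0,0,0,0,0.3],
  ],
)

```text
t: 16.1
eef_pos: [0.5184, -0.2403, 0.0576]
tool_rot: [0.0, -0.166, 0.986, -0.0]
contact_force: [0.1, 0.7, -4.7]
gripper_width: 0.45
grasp_force: 111.3
```

>>> jog_arm(
  deltas=[
    [0.0047,0.0016,0,0,0,0,0.3],
    [0.0047,0.0016,0,0,0,0,0.3],
    [0.0038,0.0013,0,0,0,0,0.3],
    [0,0,0,0,0,0,0.3],
  ],
)

```text
t: 16.5
eef_pos: [0.5315, -0.2359, 0.0576]
tool_rot: [0.0, -0.166, 0.986, -0.0]
contact_force: [1.3, 1.3, -4.7]
gripper_width: 0.454
grasp_force: 111.3
```

>>> jog_arm(
  deltas=[
    [0.0028,0.001,0,0,0,0,0.3],
    [0.0028,0.001,0,0,0,0,0.3],
    [0,0,0,0,0,0,0.3],
  ],
)

```text
t: 16.8
eef_pos: [0.5367, -0.2341, 0.0576]
tool_rot: [0.0, -0.166, 0.986, 0.0]
contact_force: [-0.2, 0.5, -4.1]
gripper_width: 0.45
grasp_force: 111.3
```

>>> jog_arm(
  deltas=[
    [0.0014,0.0005,0,0,0,0,0.3],
    [0,0,0,0,0,0,0.3],
  ],
)

```text
t: 17.0
eef_pos: [0.5377, -0.2338, 0.0575]
tool_rot: [0.0, -0.166, 0.986, 0.0]
contact_force: [0.6, -0.7, -4.4]
gripper_width: 0.455
grasp_force: 111.3
```

>>> jog_arm(
  deltas=[
    [0.0014,0.0005,0,0,0,0,0.3],
    [0,0,0,0,0,0,0.3],
  ],
)

```text
t: 17.2
eef_pos: [0.5392, -0.2333, 0.0576]
tool_rot: [0.0, -0.166, 0.986, -0.0]
contact_force: [-0.1, 0.4, -3.8]
gripper_width: 0.459
grasp_force: 111.3
```

>>> jog_arm(
  deltas=[
    [0.0014,0.0005,0,0,0,0,0.3],
    [0,0,0,0,0,0,0.3],
  ],
)

```text
t: 17.4
eef_pos: [0.5396, -0.2332, 0.0573]
tool_rot: [-0.001, -0.166, 0.986, 0.0]
contact_force: [-2.7, -0.9, -3.5]
gripper_width: 0.453
grasp_force: 111.4
```

>>> jog_arm(
  deltas=[
    [0.001,0.0003,0,0,0,0,0.3],
    [0,0,0,0,0,0,0.3],
  ],
)

```text
t: 17.6
eef_pos: [0.5396, -0.2332, 0.0571]
tool_rot: [-0.002, -0.165, 0.986, 0.0]
contact_force: [-5.7, -1.3, -2.0]
gripper_width: 0.455
grasp_force: 111.5
```

>>> jog_arm(
  deltas=[
    [0.001,0.0003,0,0,0,0,0.3],
    [0,0,0,0,0,0,0.3],
  ],
)

```text
t: 17.8
eef_pos: [0.5396, -0.2332, 0.057]
tool_rot: [-0.002, -0.165, 0.986, 0.0]
contact_force: [-8.3, -1.7, -0.1]
gripper_width: 0.454
grasp_force: 111.7
```

>>> jog_arm(
  deltas=[
    [-0.002,-0.0006,-0.001,0,0,0,0.3],
    [0,0,-0.001,0,0,0,0.3],
    [0,0,0,0,0,0,0.3],
  ],
)

```text
t: 18.1
eef_pos: [0.5396, -0.2333, 0.0553]
tool_rot: [-0.001, -0.166, 0.986, 0.0]
contact_force: [-5.5, -2.1, -2.0]
gripper_width: 0.456
grasp_force: 111.6
```

>>> jog_arm(
  deltas=[
    [0,0,-0.001,0,0,0,0.3],
    [0,0,0,0,0,0,0.3],
  ],
)

```text
t: 18.3
eef_pos: [0.5396, -0.2334, 0.0548]
tool_rot: [-0.001, -0.166, 0.986, 0.0]
contact_force: [-6.9, -1.2, 2.0]
gripper_width: 0.454
grasp_force: 112.3
```

>>> jog_arm(
  deltas=[
    [-0.001,-0.0003,0,0,0,0,0.3],
    [0,0,0,0,0,0,0.5],
    [0,0,0,0,0,0,0.65],
    [0,0,0,0,0,0,0.75],
    [0,0,0,0,0,0,0.75],
    [0,0,0,0,0,0,0.75],
    [0,0,0,0,0,0,0.75],
  ],
)

```text
t: 19.0
eef_pos: [0.5395, -0.2332, 0.0546]
tool_rot: [0.0, -0.166, 0.986, -0.0]
contact_force: [0.0, 0.4, 0.1]
gripper_width: 0.747
grasp_force: 0.0
```

>>> jog_arm(
  deltas=[
    [-0.002,-0.001,0.02,0,0,0,0.75],
    [-0.005,-0.002,0.03,0,0,0,0.75],
    [-0.01,-0.003,0.04,0,0,0,0.75],
    [-0.01,-0.004,0.04,0,0,0,0.75],
    [0,0,0.04,0,0,0,0.75],
    [0,0,0.03,0,0,0,0.75],
    [0,0,0,0,0,0,0.75],
    [0,0,0,0,0,0,0.75],
  ],
)

```text
t: 19.8
eef_pos: [0.5125, -0.2432, 0.2551]
tool_rot: [0.001, -0.166, 0.986, -0.0]
contact_force: [-0.2, 1.0, -0.1]
gripper_width: 0.75
grasp_force: 0.0
```

```bash
python3 - <<'E'
from h import *
c=shot('wrist','pics/w6.png'); o=bot.get_obs();print(o['eef_pos'],o['q'].round(2))
cv2.imwrite('pics/w6b.png',cv2.resize(c['img'][90:330,100:420][:,:,::-1],(800,600),interpolation=cv2.INTER_CUBIC))
E
```

```text
[ 0.51194269 -0.24299044  0.25390665] [ 0.28  0.3   0.06  1.82 -0.02  1.03  2.26]
```

View pics/w6b.png

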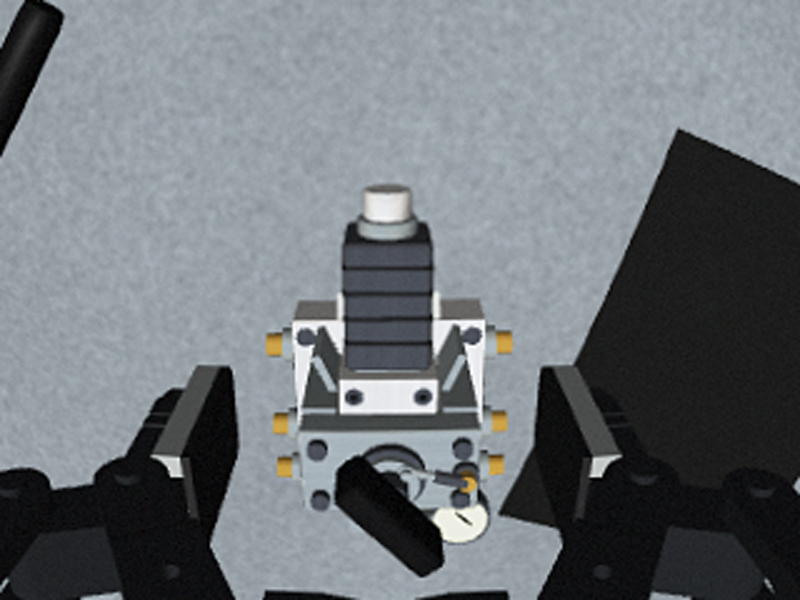

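The valve sits straight in the nest under the yoke: coil at (388,300), body at (388,395), between the flares. The knob is still open, with its bar at (390,515). Next I go to the knob.

>>> jog_arm(
  deltas=[
    [0.012,0.005,0,0,0,0.1,0.5],
    [0.02,0.007,0,0,0,0.1,0.5],
    [0.02,0.007,0,0,0,0.1,0.5],
    [0.02,0.007,0,0,0,0.1,0.5],
    [0.02,0.007,-0.01,0,0,0.1,0.5],
    [0.012,0.004,-0.02,0,0,0.1,0.5],
    [0.005,0.002,-0.02,0,0,0.1,0.5],
    [0,0,0,0,0,0,0.5],
    [0,0,0,0,0,0,0.5],
    [0,0,0,0,0,0,0.5],
  ],
)

```text
t: 20.85
eef_pos: [0.6213, -0.2047, 0.2051]
tool_rot: [0.0, -0.493, 0.87, -0.0]
contact_force: [0.5, -0.1, -1.4]
gripper_width: 0.501
grasp_force: 0.0
```

```bash
python3 - <<'E'
from h import *
o=bot.get_obs();T=rot(o['tool_rot']);print(o['eef_pos'],np.arctan2(T[1,1],T[0,1])%np.pi-1.035-np.pi/2,o['q'].round(2),T[:,2])
E
```

```text
[ 0.62126169 -0.20474761  0.20508973] -0.004457960413292161 [ 0.29  0.49 -0.09  1.65  0.05  1.01  2.78] [ 3.60365827e-04 -3.90735469e-04 -9.99999859e-01]
```

Aligned. I descend 62 mm and grip lightly.

>>> jog_arm(
  deltas=[
    [0,0.0005,-0.02,0,0,0,0.5],
    [0,0,-0.02,0,0,0,0.5],
    [0,0,-0.012,0,0,0,0.5],
    [0,0,-0.007,0,0,0,0.5],
    [0,0,-0.003,0,0,0,0.5],
    [0,0,0,0,0,0,0.5],
    [0,0,0,0,0,0,0.5],
  ],
)

```text
t: 21.55
eef_pos: [0.6219, -0.2039, 0.1433]
tool_rot: [0.0, -0.494, 0.87, -0.0]
contact_force: [0.5, -0.5, -0.6]
gripper_width: 0.498
grasp_force: 0.0
```

>>> jog_arm(
  deltas=[
    [0,0,0,0,0,0,0.3],
    [0,0,0,0,0,0,0.2],
    [0,0,0,0,0,0,0.1],
    [0,0,0,0,0,0,0.1],
    [0,0,0,0,0,0,0.1],
  ],
  newtons=40,
)

```text
t: 22.05
eef_pos: [0.6219, -0.2039, 0.1431]
tool_rot: [0.0, -0.494, 0.869, -0.0]
contact_force: [0.2, -1.1, 3.8]
gripper_width: 0.158
grasp_force: 42.2
```

>>> jog_arm(
  deltas=[
    [0,0,0,0,0,-0.1,0.1],
    [0,0,0,0,0,-0.1,0.1],
    [0,0,0,0,0,-0.1,0.1],
    [0,0,0,0,0,-0.1,0.1],
    [0,0,0,0,0,-0.1,0.1],
    [0,0,0,0,0,-0.1,0.1],
    [0,0,0,0,0,0,0.1],
  ],
)

```text
t: 22.75
eef_pos: [0.6218, -0.2039, 0.1431]
tool_rot: [0.0, -0.214, 0.977, -0.0]
contact_force: [0.3, -0.3, 5.0]
gripper_width: 0.156
grasp_force: 42.4
```

>>> jog_arm(
  deltas=[
    [0,0,0,0,0,-0.1,0.1],
    [0,0,0,0,0,-0.1,0.1],
    [0,0,0,0,0,-0.1,0.1],
    [0,0,0,0,0,-0.1,0.1],
    [0,0,0,0,0,-0.1,0.1],
    [0,0,0,0,0,-0.1,0.1],
    [0,0,0,0,0,0,0.1],
    [0,0,0,0,0,0,0.1],
  ],
)

```text
t: 23.55
eef_pos: [0.6218, -0.2038, 0.1431]
tool_rot: [0.001, 0.082, 0.997, -0.0]
contact_force: [-0.5, -0.7, 5.6]
gripper_width: 0.152
grasp_force: 42.4
```

```bash
python3 - <<'E'
from h import *
o=bot.get_obs();T=rot(o['tool_rot']);print(o['eef_pos'],1.035+np.pi/2-np.arctan2(T[1,1],T[0,1])%np.pi,o['torque'],o['contact_force'])
E
```

```text
[ 0.6218489  -0.20375583  0.14313029] 1.199459375921175 [-0.00586766  0.09570381 -0.13381891] [-0.51408303 -0.7321693   5.59172152]
```

>>> jog_arm(
  deltas=[
    [0,0,0,0,0,-0.08,0.1],
    [0,0,0,0,0,-0.08,0.1],
    [0,0,0,0,0,-0.06,0.1],
    [0,0,0,0,0,0,0.1],
    [0,0,0,0,0,0,0.3],
    [0,0,0,0,0,0,0.5],
    [0,0,0,0,0,0,0.5],
    [0,0,0,0,0,0,0.5],
  ],
)

```text
t: 24.35
eef_pos: [0.6211, -0.2036, 0.1421]
tool_rot: [-0.0, 0.192, 0.981, 0.0]
contact_force: [-0.6, -0.5, 0.4]
gripper_width: 0.5
grasp_force: 0.0
```

>>> jog_arm(
  deltas=[
    [0,0,0.01,0,0,0,0.5],
    [0,0,0.02,0,0,0,0.5],
    [0,0,0.03,0,0,0,0.5],
    [0,0,0.03,0,0,0,0.5],
    [-0.02,0,0.03,0,0,0,0.5],
    [-0.04,0,0.01,0,0,0,0.5],
    [-0.03,0,0,0,0,0,0.5],
    [0,0,0,0,0,0,0.5],
    [0,0,0,0,0,0,0.5],
  ],
)

```text
t: 25.25
eef_pos: [0.5314, -0.2038, 0.2735]
tool_rot: [0.001, 0.192, 0.981, 0.0]
contact_force: [0.5, -0.1, 0.3]
gripper_width: 0.501
grasp_force: 0.0
```

```bash
python3 - <<'E'
from h import *
c=shot('wrist','pics/w7.png'); o=bot.get_obs();print(o['eef_pos'],o['contact_force'])
# bar: dark pixels near the knob projected on the z=.146 plane
best=[]
im=c['img'].max(2)
def at(x,y,z):
    u,v=px(c,(x,y,z),True); return im[int(round(v)),int(round(u))]
for th in np.arange(0,3.14,.1):
    s=[at(.621+r*np.cos(th),-.204+r*np.sin(th),.146) for r in (-25,-20,-15,15,20,25) for r in (r/1e3,)]
    best.append((round(float(np.mean(s))),round(th-.335,2)))
print(sorted(best)[:5])
E
```

```text
[ 0.53216211 -0.20347801  0.2732224 ] [-1.52153162 -0.13965873  0.1696806 ]
[(30, np.float64(2.16)), (34, np.float64(2.26)), (37, np.float64(2.37)), (40, np.float64(2.47)), (43, np.float64(2.07))]
```

The bar is at about 2.3 rad (2.39 expected when closed, 0.7 when open), so the clamp has clicked over. The arm is clear.

```bash
python3 -c "
from station import bot
print(bot.hand_in())"
```

```text
the job is handed in; nothing more can be done
None
```

I handed the job in at about 25 s: the valve sits home against the back stop, the knob has clicked over its detent to the closed position and the arm is clear; the foot's force on the valve could not be measured, and the hand-in returned no verdict.

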